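# Line up the laundry containers by height

## Task

Tidy the aerosol can, the dropper bottle, the dial timer and the polish tin onto the white tray in order of height: the tallest on the round mark next to the tray's tall grey end block, then the next tallest and so on, down to the shortest at the other end. Stand each one upright and centred on its own black mark, and let go of them all.

Things in the scene. Friction and masses are not known exactly. Their poses are not given: they have to be found in the camera images.
- aerosol: aerosol can with dark blue cap, the tallest: 52 mm across, 161 mm high, round. Stands upright; origin at the centre of its underside, z axis up.
- stain_dropper: small brown dropper bottle with black rubber bulb: round body 33 mm across up to 70 mm, then a narrow neck and bulb, 102 mm high overall. Stands upright; origin at the centre of its underside, z axis up.
- dial_timer: round wind-up timer, cream base and grey-brown top that does not turn here: 65 mm across, 49 mm high; the lowest 22 mm is a plain cylinder. Stands upright; origin at the centre of its underside, z axis up.
- polish_tin: flat round tin of polish with a tan lid, the shortest: 65 mm across, 29 mm high. Stands upright; origin at the centre of its underside, z axis up.
- pad_1: fixed black rubber disc, 74 mm across and 2 mm thick, one of four in a straight row 84 mm apart on a fixed white plastic tray (410 x 96 mm, 10 mm high); origin at the centre of its underside, 10 mm above the worktop, so its top is 12 mm above the worktop; its y axis runs along the row, from pad_4 towards pad_1; this is the left end of the row seen from the robot.
- pad_2: fixed black rubber disc, 74 mm across and 2 mm thick, one of four in a straight row 84 mm apart on a fixed white plastic tray (410 x 96 mm, 10 mm high); origin at the centre of its underside, 10 mm above the worktop, so its top is 12 mm above the worktop; its y axis runs along the row, from pad_4 towards pad_1; second from the left.
- pad_3: fixed black rubber disc, 74 mm across and 2 mm thick, one of four in a straight row 84 mm apart on a fixed white plastic tray (410 x 96 mm, 10 mm high); origin at the centre of its underside, 10 mm above the worktop, so its top is 12 mm above the worktop; its y axis runs along the row, from pad_4 towards pad_1; third from the left.
- pad_4: fixed black rubber disc, 74 mm across and 2 mm thick, one of four in a straight row 84 mm apart on a fixed white plastic tray (410 x 96 mm, 10 mm high); origin at the centre of its underside, 10 mm above the worktop, so its top is 12 mm above the worktop; its y axis runs along the row, from pad_4 towards pad_1; this is the right end of the row.
- end_block: upright grey plastic block fixed across one end of the tray, 86 mm across the tray (feet 90 mm), 22 mm thick (feet 30 mm), its top 72 mm above the worktop; origin at the centre of its underside, 59 mm beyond the centre of the last mark at that end, which is the left or the right one. The tallest thing goes beside it.
- end_strip: low grey strip, 86 x 10 mm and 6 mm high, fixed across the other end of the tray, 59 mm beyond the centre of the last mark there; origin at the centre of its underside. The shortest thing goes beside it.
Mind the look-alikes: they are no part of the job. Leave any purple or turquoise look-alike of the polish_tin alone.

How it is judged:
At the end, for the whole second after the job is handed in: Counting from the end block, the marks carry aerosol can, dropper bottle, dial timer, polish tin; each has its centre within 15 mm of the mark's centre, stands on it (within about 6 mm in height) tilted less than 0.1 rad, and is at rest (((horizontal distance between end_block and pad_1 below 0.1 m and horizontal distance between aerosol and pad_1 below 0.015 m and horizontal distance between stain_dropper and pad_2 below 0.015 m and horizontal distance between dial_timer and pad_3 below 0.015 m and horizontal distance between polish_tin and pad_4 below 0.015 m) or (horizontal distance between end_block and pad_4 below 0.1 m and horizontal distance between polish_tin and pad_1 below 0.015 m and horizontal distance between dial_timer and pad_2 below 0.015 m and horizontal distance between stain_dropper and pad_3 below 0.015 m and horizontal distance between aerosol and pad_4 below 0.015 m)) and angle between each of aerosol, stain_dropper, dial_timer, polish_tin's own z axis and vertical below 0.1 rad and z of aerosol in the frame of pad_1 between -0.003 and 0.008 m and linear speed of each of aerosol, stain_dropper, dial_timer, polish_tin below 0.02 m/s and z of stain_dropper in the frame of pad_1 between -0.003 and 0.008 m and z of dial_timer in the frame of pad_1 between -0.003 and 0.008 m and z of polish_tin in the frame of pad_1 between -0.003 and 0.008 m); the robot touches nothing.
It also fails if it takes over 112 s, if anything falls off the work surface, if the arm or the gripper's body presses on something with over 40 N, if the wrist force passes 120 N, or if a joint passes its speed limit or range.

## Robot

A 6-joint arm with a two-finger parallel gripper is mounted at the origin on a cart in front of the work surface, level with it; the furniture and walls round the work are solid. World frame = base frame: x ahead of the robot, y to its left, z up, the work surface at z = 0. Lengths are in m, angles in rad, forces in N, time in s.
With the tool pointing down it reaches from about 0.4 to 0.925 m from the base axis. Payload 12.5 kg.
Tool frame: the origin (TCP) lies midway between the tips of the shut fingers; the grasp point (between the pads) lies 19 mm behind it; x points along the fingers, y is the direction in which the jaws open and shut, and the axes are right-handed (so a half turn about x gives the same grasp; the last joint's range is limited). The gripper opens to 95 mm and grips with 3 to 60 N. Pads are 20 mm wide; open, the fingers measure 119 mm over their backs; the gripper's body (75 mm by 180 mm) begins 59 mm behind the grasp point.
Start: joints at [-1.281, 0.491, 1.559, -0, 1.092, -0.106], TCP at [0.241, -0.577, 0.215] pointing down, gripper open.
Joint ranges: [-3.1, 3.1], [-0.84, 2.19], [0.05, 2.79], [-1.13, 4.28], [0.06, 2.93], [-2.69, 2.69]. Speed limits (rad/s): [2.22, 2.22, 2.79, 3.14, 3.14, 3.14].

## Interface

Orientations are given as a unit quaternion [w, x, y, z].
In Python, from workcell import env, viewer, close_job gives the robot as it stands.
- The arm moves only by the tool drive_tool, never from a script. Its argument "increments" is a list of rows, each a list of 4 numbers: the shift along the tool's x, y, z each as a share of 0.6 m, from -1 to 1, then the turn about the tool's x as a share of 180 degrees, from -1 to 1. A call has 1 to 12 rows; each row is the pose to reach, as a shift and turn from the pose commanded when the call began, along the tool's axes at that moment, turning the shorter way round; what a row does not reach only later rows make up. A row lasts 1/8 s, in which the tool goes at most 62.5 mm and 10.7 degrees, less where a joint would pass 70% of its speed; a pose out of reach is approached as far as the arm can. A call with a number of a shift or a turn outside -1 to 1 is refused whole. A call with a gripper value outside its range is refused whole. "gripper" is the opening, from -1 (shut) to 1 (fully open), so that 0 is half open, set as the call begins (left out, the last holds). The fingers move at their own pace and stop on an object; "grip_force" is the grip in N (left out, the last holds). Time passes only in rows, so rows that repeat a pose let the fingers close. It gives the time, the measured TCP pose, the force and the opening at its end, in the units of the state.
- env.get_state(): the state, without advancing time (a new reading comes with each control period).
- viewer.get_image(name): name is "scene" or "side" or "wrist"; returns a dict with "img" (420x560x3 uint8, red, green, blue), "range_z" (420x560 float32, m along the optical axis (not along the pixel's ray), 0 where there is no reading), "vertical_fov" (degrees; the focal length in pixels is half the picture's height over the tangent of half this angle, whatever the lens; pixels are square), "cx", "cy" (the principal point, pixels), "world_to_cam" (4x4, takes a point from world to camera coordinates). Camera axes: x right, y down, z forward; pixel columns grow to the right and rows downward; lengths in m; the calibration is good to about 2 mm. The wrist camera is an equidistant fisheye: a pixel r from the principal point sees the ray r / f radians off the axis. A picture is of the moment at which its call begins.
- close_job(): hands the job in, once; it reports no verdict.
The state is a dict: "time": time; "joint_pos": joint angles; "joint_velocities": joint speeds; "effort": joint torques, N m; "tcp_pos": TCP position; "tool_rot": TCP orientation; "contact_force": force on the tool from outside, world axes, zero at the start; "moment": the same for the moment, N m; "opening": finger opening in m.
Only numpy, scipy, OpenCV 4.12 (cv2) and the standard library are available. Lean on these libraries where they do the work, as an engineer would, in place of code of your own. Each camera call takes 0.05 s, during which the arm holds its last target. There are 200 camera calls.

## Working session

There is one attempt and no reset: what is moved stays moved. The work goes in short steps, Python scripts to look and compute and a tool call to move; the robot and the scene stay as the last step left them, time stands still between calls to the robot, and variables do not carry over. Pictures are saved under pics/ and viewed, about 12 in all and at most 16, crops included, and the job is handed in when it is done.

Besides the shell and the picture viewer there is one more tool, called as a command line: name --pt "numbers of a row" for each row, then --argument value for the rest. drive_tool: Moves the arm, as the interface text tells. Its arguments: {"type":"object","properties":{"increments":{"type":"array","items":{"type":"array","items":{"type":"number","minimum":-1,"maximum":1}}},"gripper":{"type":"number"},"grip_force":{"type":"number"}},"required":["increments"]}

```bash
mkdir -p pics
cat > h.py <<'E'
import numpy as np, cv2
from workcell import env, viewer, close_job
def shot(name, fn):
    d=viewer.get_image(name); np.savez('%s.npz'%fn,**{k:np.asarray(v) for k,v in d.items()})
    cv2.imwrite('pics/%s.png'%fn, d['img'][:,:,::-1]); return d
def world(d,u,v,z=None):
    "pixel -> world by depth, or by intersecting plane z (pinhole)"
    f=210/np.tan(np.radians(float(d['vertical_fov']))/2)
    W=np.linalg.inv(d['world_to_cam']); r=np.array([(u-d['cx'])/f,(v-d['cy'])/f,1.])
    if z is None: p=r*d['range_z'][int(v),int(u)]; return (W@np.r_[p,1])[:3]
    dr=W[:3,:3]@r; o=W[:3,3]; return o+dr*(z-o[2])/dr[2]
def cloud(d):
    f=210/np.tan(np.radians(float(d['vertical_fov']))/2)
    v,u=np.mgrid[0:420,0:560]; Z=d['range_z']
    P=np.stack([(u-d['cx'])/f*Z,(v-d['cy'])/f*Z,Z,np.ones_like(Z)],-1)@np.linalg.inv(d['world_to_cam']).T
    P=P[...,:3]; P[Z==0]=np.nan; return P
E
python3 - <<'E'
from h import *
a=shot('scene','s0');b=shot('side','d0')
for d in(a,b): print(d['vertical_fov'],d['cx'],d['cy'],np.linalg.inv(d['world_to_cam']).round(3).tolist())
s=env.get_state();print(s)
E
```

```text
43.92928609124248 273.5961864533914 209.6817631256681 [[-0.46, -0.463, 0.758, -0.441], [-0.888, 0.24, -0.393, 0.486], [0.0, -0.853, -0.521, 0.69], [0.0, 0.0, 0.0, 1.0]]
46.08272183588572 273.6008125954095 216.83442887661315 [[0.978, 0.092, -0.186, 0.737], [0.207, -0.502, 0.84, -1.215], [-0.016, -0.86, -0.51, 0.79], [0.0, 0.0, 0.0, 1.0]]
{'time': 0.1, 'joint_pos': array([-1.28061971e+00,  4.91498845e-01,  1.55938731e+00, -2.11797108e-05,
        1.09170107e+00, -1.05588213e-01]), 'joint_velocities': array([ 1.37834974e-03, -3.47719462e-03, -4.32506856e-05,  5.95800595e-04,
       -6.61117829e-04,  4.30030174e-04]), 'effort': array([ 2.26168500e-03, -6.13621187e+01, -2.58603609e+01,  6.94260676e-02,
        4.70513594e-02, -6.09494100e-05]), 'tcp_pos': array([ 0.24090741, -0.57647192,  0.21412087]), 'tool_rot': array([-0.13866645, -0.69326786, -0.1393655 ,  0.69334591]), 'contact_force': array([0.24393881, 1.24315544, 0.48419956]), 'moment': array([-0.00697525,  0.01106888,  0.02851898]), 'opening': 0.09481719523142906}
```

View pics/s0.png

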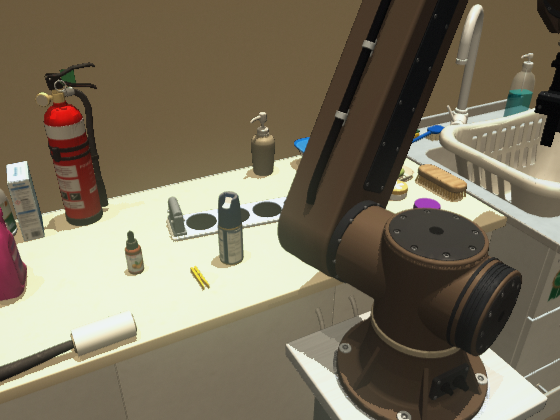

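View pics/d0.png

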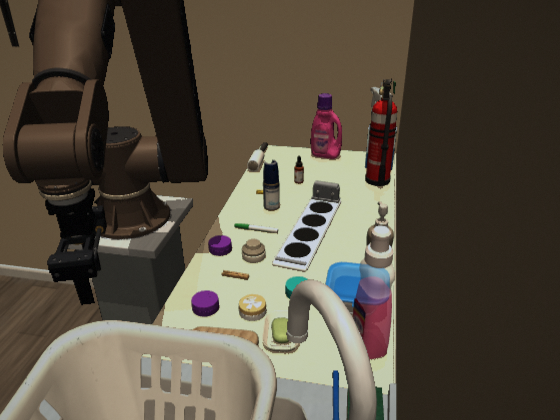

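Run:
```python
from h import *
a=cv2.imread('pics/d0.png')[140:350,170:400]
cv2.imwrite('pics/d0c.png',cv2.resize(a,None,fx=2.8,fy=2.8,interpolation=cv2.INTER_CUBIC))
d=dict(np.load('d0.npz'));P=cloud(d)
for n,u,v in [('aer',272,190),('drop',299,174),('timer',254,245),('tin',252,300),('pad1',321,208),('pad2',314,220),('pad3',307,235),('pad4',299,251),('tbl',230,270),('block',326,185),('turq',298,284)]: print(n,P[v,u].round(3))
```

```text
aer [0.437 0.121 0.075]
drop [0.489 0.326 0.037]
timer [ 0.445 -0.15   0.049]
tin [ 0.488 -0.348  0.029]
pad1 [0.59  0.145 0.013]
pad2 [0.578 0.07  0.012]
pad3 [ 0.569 -0.016  0.011]
pad4 [ 0.559 -0.098  0.009]
tbl [ 0.392 -0.209  0.001]
block [0.597 0.202 0.066]
turq [ 0.655 -0.708  0.382]
```

View pics/d0c.png

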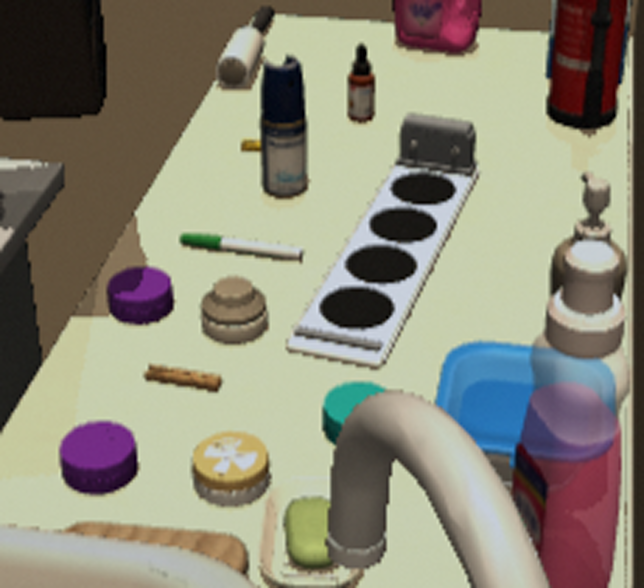

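```bash
cat > fit.py <<'E'
from h import *
from scipy.optimize import least_squares
def circ(p,R,c0):
    s=least_squares(lambda c:np.hypot(p[:,0]-c[0],p[:,1]-c[1])-R,c0,loss='soft_l1',f_scale=.002); return s.x.round(4),len(p),np.sqrt((s.fun**2).mean()).round(4)
def near(P,c,r,z0,z1):
    q=P.reshape(-1,3); m=(np.hypot(q[:,0]-c[0],q[:,1]-c[1])<r)&(q[:,2]>z0)&(q[:,2]<z1); return q[m]
E
python3 - <<'E'
from fit import *
for cam in('d0','s0'):
    d=dict(np.load(cam+'.npz'));P=cloud(d);print(cam)
    for n,c,r,z0,z1,R in [('aer',(.44,.135),.07,.01,.09,.026),('drop',(.489,.335),.05,.008,.065,.0165),('timer',(.445,-.15),.06,.006,.02,.0325),('tin',(.488,-.34),.06,.006,.022,.0325)]:
        p=near(P,c,r,z0,z1)
        if len(p)>8: print(n,circ(p,R,c),'top',near(P,c,r,.005,.2)[:,2].max().round(3))
    for n,c,z in [('timer',(.445,-.15),.04),('tin',(.488,-.34),.025)]:
        q=near(P,c,.07,z,.07)
        if len(q)>8: cc,rr=cv2.minEnclosingCircle(q[:,:2].astype(np.float32));print(n,'top circ',np.round(cc,4),round(rr,4))
    g=d['img'].max(-1); m=((g<60)&(np.abs(P[...,2]-.012)<.006)).astype(np.uint8)
    n,l,st,ce=cv2.connectedComponentsWithStats(m)
    for i in range(1,n):
        if st[i,4]>80:
            k,_=cv2.findContours((l==i).astype(np.uint8),0,1); e=np.array([world(d,u,v,.012) for u,v in k[0][:,0]],np.float32)
            cc,rr=cv2.minEnclosingCircle(e[:,:2].copy()); print('pad',ce[i].round(1),np.round(cc,4),round(rr,4),world(d,*ce[i],.012).round(4))
s=env.get_state();from scipy.spatial.transform import Rotation as Ro
w,x,y,z=s['tool_rot'];print(Ro.from_quat([x,y,z,w]).as_matrix().round(3))
E
```

```text
d0
aer (array([0.4276, 0.1457]), 367, np.float64(0.0027)) top 0.166
drop (array([0.484 , 0.3432]), 154, np.float64(0.0031)) top 0.103
timer (array([ 0.4398, -0.1339]), 119, np.float64(0.0144)) top 0.052
tin (array([ 0.492 , -0.3543]), 183, np.float64(0.0073)) top 0.034
timer top circ [ 0.4389 -0.1372] 0.0231
tin top circ [ 0.4886 -0.3561] 0.0353
pad [320.6 207.2] [0.5874 0.1522] 0.0346 [0.5877 0.1513 0.012 ]
pad [162.4 214.1] [0.1038 0.0098] 0.0738 [0.1054 0.019  0.012 ]
pad [313.7 220.1] [0.5768 0.0687] 0.0347 [0.5769 0.0685 0.012 ]
pad [305.6 234.2] [ 0.5655 -0.0134] 0.0355 [ 0.565  -0.0147  0.012 ]
pad [297.  249.7] [ 0.5532 -0.097 ] 0.0352 [ 0.5534 -0.0974  0.012 ]
pad [206.  310.9] [ 0.3816 -0.3735] 0.0309 [ 0.3861 -0.3862  0.012 ]
s0
aer (array([0.4241, 0.1434]), 754, np.float64(0.0014)) top 0.164
drop (array([0.4804, 0.3408]), 392, np.float64(0.0022)) top 0.1
tin (array([ 0.4864, -0.357 ]), 82, np.float64(0.0025)) top 0.032
tin top circ [ 0.4809 -0.3603] 0.0336
pad [ 83.8 219.1] [0.7346 0.3995] 0.0415 [0.7177 0.4047 0.012 ]
pad [355.3 341.7] [0.0701 0.0467] 0.0572 [0.0813 0.053  0.012 ]
pad [ 19.4 370.3] [0.2839 0.5793] 0.0368 [0.2847 0.5857 0.012 ]
pad [456.5 400.6] [-0.0868 -0.0158] 0.0438 [-0.0943 -0.0152  0.012 ]
[[-0.     0.386 -0.923]
 [ 0.001 -0.923 -0.386]
 [-1.    -0.001 -0.   ]]
```

Run:
```python
from fit import *
d=dict(np.load('d0.npz'));P=cloud(d)
h=cv2.cvtColor(d['img'],cv2.COLOR_RGB2HSV)
for n,lo,hi in [('purple',(130,80,30),(160,255,255)),('turq',(75,120,40),(95,255,255))]:
    m=cv2.inRange(h,lo,hi); k,l,st,ce=cv2.connectedComponentsWithStats(m)
    for i in range(1,k):
        if st[i,4]>60:
            q=P[(l==i)&(P[...,2]>.02)&(P[...,2]<.05)]
            if len(q)>10: print(n,ce[i].round(),np.nanmin(q,0).round(3),np.nanmax(q,0).round(3))
# height map of table top points near tin
for u,v in [(265,325),(270,318),(266,338),(281,315),(197,336),(230,332)]: print(u,v,P[v,u].round(3))
d=dict(np.load('s0.npz'));P=cloud(d)
for u,v in [(202,221),(236,214),(267,209),(187,228),(172,236),(286,212)]: print(u,v,d['img'][v,u],P[v,u].round(3))
def tgt(z): pass
```

```text
purple [220. 245.] [ 0.306 -0.153  0.02 ] [ 0.369 -0.092  0.035]
purple [205. 303.] [ 0.346 -0.397  0.02 ] [ 0.408 -0.331  0.033]
turq [293. 284.] [ 0.555 -0.297  0.022] [ 0.601 -0.238  0.033]
265 325 [ 0.533 -0.409  0.015]
270 318 [ 0.537 -0.375  0.006]
266 338 [ 0.541 -0.435  0.002]
281 315 [ 0.561 -0.363  0.008]
197 336 [ 0.436 -0.562  0.109]
230 332 [ 0.472 -0.472  0.042]
202 221 [74 79 62] [0.579 0.153 0.011]
236 214 [59 65 58] [0.4   0.137 0.126]
267 209 [66 69 55] [ 0.559 -0.013  0.01 ]
187 228 [239 245 247] [0.572 0.193 0.007]
172 236 [232 237 214] [0.555 0.236 0.008]
286 212 [87 77 58] [0.207 0.127 0.233]
```

drive_tool --pt "0 -0.181 -0.522 0.237" --pt "0 -0.181 -0.522 0.237" --pt "0 -0.181 -0.522 0.237" --pt "0 -0.181 -0.522 0.237" --pt "0 -0.181 -0.522 0.237" --pt "0 -0.181 -0.522 0.237" --pt "0 -0.181 -0.522 0.237" --pt "0 -0.181 -0.522 0.237" --pt "0 -0.181 -0.522 0.237" --pt "0 -0.181 -0.522 0.237" --pt "0 -0.181 -0.522 0.237" --gripper 0.8 --grip_force 25

```text
time: 1.48
tcp_pos: [0.4878, -0.3562, 0.2147]
tool_rot: [-0.123, 0.696, -0.123, -0.696]
contact_force: [-0.7, -0.3, 0.4]
opening: 0.0858
```

Run:
```python
from h import *
d=shot('wrist','w1');s=env.get_state();print(s['time'],s['tcp_pos'],s['tool_rot'],s['opening'])
print(d['vertical_fov'],d['cx'],d['cy'],np.linalg.inv(d['world_to_cam']).round(3).tolist())
```

```text
1.525 [ 0.48786215 -0.35607321  0.21468249] [-0.12285687  0.69638489 -0.12294139 -0.69630431] 0.08543103250905343
65.70646984690485 280.3187743262799 212.20057273439838 [[-0.342, -0.91, -0.235, 0.553], [-0.94, 0.331, 0.086, -0.38], [-0.001, 0.251, -0.968, 0.385], [0.0, 0.0, 0.0, 1.0]]
```

View pics/w1.png

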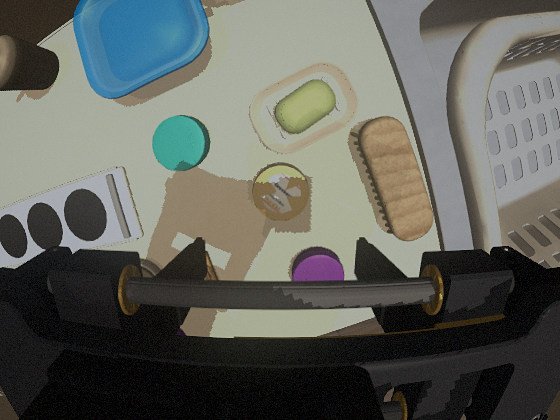

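```bash
cat >> fit.py <<'E'
def fcloud(d):
    f=210/np.tan(np.radians(float(d['vertical_fov']))/2)
    v,u=np.mgrid[0:420,0:560]; dx,dy=u-d['cx'],v-d['cy']; r=np.hypot(dx,dy)+1e-9; k=np.tan(np.minimum(r/f,1.5))/r; Z=d['range_z']
    P=np.stack([dx*k*Z,dy*k*Z,Z,np.ones_like(Z)],-1)@np.linalg.inv(d['world_to_cam']).T
    P=P[...,:3]; P[Z==0]=np.nan; return P
def top(P,c,r,z0,z1):
    q=near(P,c,r,z0,z1)[:,:2].astype(np.float32); cc,rr=cv2.minEnclosingCircle(q); return np.round(cc,4),round(rr,4),np.median(q,0).round(4),len(q)
E
python3 - <<'E'
from fit import *
d=dict(np.load('w1.npz'));P=fcloud(d)
print('tin',top(P,(.488,-.356),.05,.024,.036),P[191,281]);print('table',P[220,300])
for u,v in [(85,213),(45,227),(12,237)]: print(P[v,u].round(3))
E
```

```text
tin (array([ 0.4872, -0.3565]), 0.0324, array([ 0.4881, -0.3568], dtype=float32), 2538) [ 0.48910998 -0.35780062  0.02953238]
table [ 0.44193655 -0.36554321  0.00097581]
[ 0.552 -0.099  0.013]
[ 0.56  -0.014  0.012]
[0.571 0.07  0.013]
```

drive_tool --pt "0.1 0 0 0" --pt "0.2 0 0 0" --pt "0.28 0 0 0" --pt "0.325 0 0 0" --pt "0.345 0 0 0" --pt "0.35 0 0 0" --pt "0.35 0 0 0" --pt "0.35 0 0 0"

```text
time: 2.52
tcp_pos: [0.4885, -0.3561, 0.0058]
tool_rot: [-0.122, 0.697, -0.123, -0.696]
contact_force: [0.0, 0.3, -0.2]
opening: 0.0854
```

drive_tool --pt "0 0 0 0" --pt "0 0 0 0" --pt "0 0 0 0" --pt "0 0 0 0" --pt "0 0 0 0" --pt "0 0 0 0" --pt "0 0 0 0" --pt "0 0 0 0" --gripper -0.2 --grip_force 25

```text
time: 3.52
tcp_pos: [0.4881, -0.3558, 0.0048]
tool_rot: [-0.123, 0.696, -0.123, -0.696]
contact_force: [-1.3, 0.7, 5.7]
opening: 0.0641
```

drive_tool --pt "-0.05 0 0 0" --pt "-0.13 0 0 0" --pt "-0.2 -0.05 0.005 -0.05" --pt "-0.2 -0.15 0.015 -0.11" --pt "-0.2 -0.25 0.025 -0.17" --pt "-0.2 -0.35 0.035 -0.23" --pt "-0.2 -0.41 0.042 -0.29" --pt "-0.2 -0.441 0.045 -0.35" --pt "-0.2 -0.441 0.045 -0.41" --pt "-0.2 -0.441 0.045 -0.47" --pt "-0.2 -0.441 0.045 -0.53" --pt "-0.2 -0.441 0.045 -0.568"

```text
time: 5.03
tcp_pos: [0.553, -0.0977, 0.1242]
tool_rot: [-0.466, -0.531, -0.467, 0.532]
contact_force: [0.2, -0.2, -0.9]
opening: 0.064
```

drive_tool --pt "0 0 0 0" --pt "0 0 0 0"

```text
time: 5.28
tcp_pos: [0.5531, -0.0978, 0.1244]
tool_rot: [-0.464, -0.533, -0.464, 0.533]
contact_force: [0.4, 0.4, -1.6]
opening: 0.064
```

Run:
```python
from fit import *
d=shot('wrist','w2');s=env.get_state();print(s['time'],s['tcp_pos'],s['tool_rot'],s['opening'])
P=fcloud(d)
g=d['img'].max(-1); m=((g<75)&(np.abs(P[...,2]-.012)<.007)).astype(np.uint8)
n,l,st,ce=cv2.connectedComponentsWithStats(m)
for i in range(1,n):
    if st[i,4]>80:
        q=P[l==i][:,:2].astype(np.float32);cc,rr=cv2.minEnclosingCircle(q);print(ce[i].round(),np.round(cc,4),round(rr,4))
```

```text
5.325 [ 0.55309887 -0.09785316  0.12447928] [-0.46442052 -0.53310341 -0.46451704  0.53323376] 0.06399115905647165
[122.   8.] [0.4248 0.125 ] 0.0181
[277.  26.] [0.5726 0.0708] 0.0366
[508.  11.] [0.8193 0.0828] 0.014
[277. 112.] [ 0.5614 -0.0119] 0.0365
[525. 152.] [ 0.8197 -0.0688] 0.0132
[472. 183.] [ 0.7566 -0.1003] 0.0266
[276. 189.] [ 0.5499 -0.0939] 0.0362
[ 93. 236.] [ 0.3486 -0.1022] 0.0225
[520. 246.] [ 0.8193 -0.1783] 0.0075
[328. 332.] [ 0.5835 -0.2453] 0.0235
```

View pics/w2.png

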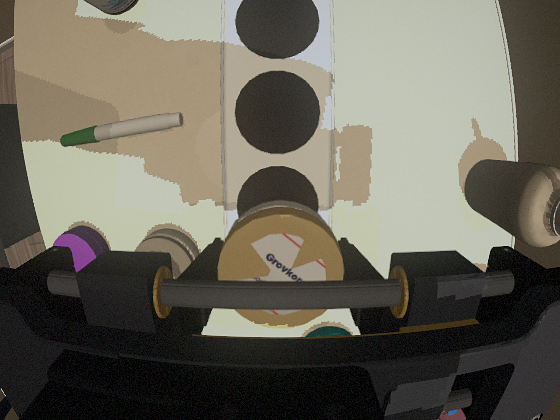

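drive_tool --pt "0.06 -0.003 -0.002 0" --pt "0.11 -0.003 -0.002 0" --pt "0.14 -0.003 -0.002 0" --pt "0.16 -0.003 -0.002 0" --pt "0.17 -0.003 -0.002 0" --pt "0.175 -0.003 -0.002 0" --pt "0.178 -0.003 -0.002 0" --pt "0.179 -0.003 -0.002 0" --pt "0.179 -0.003 -0.002 0"

```text
time: 6.45
tcp_pos: [0.5517, -0.0964, 0.0175]
tool_rot: [0.465, 0.533, 0.465, -0.533]
contact_force: [-0.4, -0.3, -1.2]
opening: 0.0642
```

drive_tool --pt "0 0 0 0" --pt "0 0 0 0" --pt "0 0 0 0" --pt "0 0 0 0" --pt "0 0 0 0" --gripper 0.8

```text
time: 7.08
tcp_pos: [0.5515, -0.0964, 0.0172]
tool_rot: [-0.465, -0.533, -0.465, 0.533]
contact_force: [0.4, -0.3, 0.2]
opening: 0.0857
```

drive_tool --pt "-0.08 0 0 0" --pt "-0.18 0 0 0" --pt "-0.28 -0.06 0.03 0" --pt "-0.3 -0.14 0.07 0" --pt "-0.3 -0.177 0.0925 0" --pt "-0.3 -0.177 0.0925 0" --pt "-0.3 -0.177 0.0925 0" --pt "-0.3 -0.177 0.0925 0"

```text
time: 8.07
tcp_pos: [0.4396, -0.1368, 0.1969]
tool_rot: [-0.465, -0.532, -0.465, 0.533]
contact_force: [-0.0, -0.2, -0.4]
opening: 0.0855
```

Run:
```python
from fit import *
d=shot('wrist','w3');s=env.get_state();print(s['time'],s['tcp_pos'],s['tool_rot'],s['opening'])
P=fcloud(d)
c=(.439,-.137)
for z0,z1 in [(.006,.03),(.03,.044),(.044,.055)]: print(z0,top(P,c,.06,z0,z1))
print('tin',top(P,(.5515,-.0965),.05,.036,.046))
```

```text
8.125 [ 0.43944192 -0.13679981  0.19682294] [-0.46512816 -0.53235345 -0.46548595  0.53252082] 0.08563562481455622
0.006 (array([ 0.4508, -0.1384]), 0.049, array([ 0.4632, -0.1241], dtype=float32), 381)
0.03 (array([ 0.4346, -0.1353]), 0.0318, array([ 0.4362, -0.128 ], dtype=float32), 1470)
0.044 (array([ 0.4347, -0.1354]), 0.0208, array([ 0.435 , -0.1344], dtype=float32), 1220)
tin (array([ 0.5502, -0.0964]), 0.0325, array([ 0.549 , -0.0959], dtype=float32), 2818)
```

View pics/w3.png

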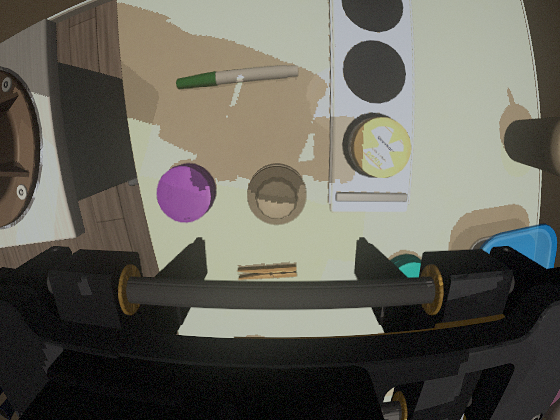

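drive_tool --pt "0.09 -0.007 -0.001 0" --pt "0.18 -0.007 -0.001 0" --pt "0.26 -0.007 -0.001 0" --pt "0.3 -0.007 -0.001 0" --pt "0.315 -0.007 -0.001 0" --pt "0.32 -0.007 -0.001 0" --pt "0.32 -0.007 -0.001 0" --pt "0.32 -0.007 -0.001 0"

```text
time: 9.12
tcp_pos: [0.4352, -0.1361, 0.006]
tool_rot: [0.466, 0.533, 0.465, -0.532]
contact_force: [-0.5, -0.6, 0.3]
opening: 0.0854
```

drive_tool --pt "0 0 0 0" --pt "0 0 0 0" --pt "0 0 0 0" --pt "0 0 0 0" --pt "0 0 0 0" --pt "0 0 0 0" --pt "0 0 0 0" --gripper -0.2 --grip_force 25

```text
time: 10.0
tcp_pos: [0.4349, -0.136, 0.0054]
tool_rot: [0.465, 0.533, 0.465, -0.533]
contact_force: [0.0, 0.7, 5.3]
opening: 0.0648
```

drive_tool --pt "-0.05 0 0 0" --pt "-0.13 0 0 0" --pt "-0.2 0.03 -0.04 0" --pt "-0.2 0.08 -0.1 0" --pt "-0.2 0.13 -0.16 0" --pt "-0.2 0.17 -0.21 0" --pt "-0.2 0.184 -0.232 0" --pt "-0.2 0.184 -0.232 0" --pt "-0.2 0.184 -0.232 0"

```text
time: 11.12
tcp_pos: [0.562, -0.0136, 0.1251]
tool_rot: [-0.465, -0.532, -0.465, 0.533]
contact_force: [-0.7, -0.5, -1.6]
opening: 0.0646
```

Run:
```python
from fit import *
d=shot('wrist','w4');s=env.get_state();print(s['time'],s['tcp_pos'],s['opening'])
P=fcloud(d)
g=d['img'].max(-1); m=((g<75)&(np.abs(P[...,2]-.012)<.007)).astype(np.uint8)
n,l,st,ce=cv2.connectedComponentsWithStats(m)
for i in range(1,n):
    if st[i,4]>80:
        q=P[l==i][:,:2].astype(np.float32);cc,rr=cv2.minEnclosingCircle(q)
        if rr>.03:print(ce[i].round(),np.round(cc,4),round(rr,4))
c=s['tcp_pos']
for z0,z1 in [(.15,.163),(.163,.18)]: print(z0,top(P,c,.045,z0,z1))
```

```text
11.175 [ 0.56211219 -0.01372474  0.12521097] 0.06457055694653949
[280.  26.] [0.5839 0.1538] 0.0365
[280. 112.] [0.5726 0.0711] 0.0366
[280. 188.] [ 0.5611 -0.0111] 0.0362
[517. 224.] [ 0.8196 -0.0624] 0.0329
[279. 336.] [ 0.5422 -0.1492] 0.0413
0.15 (array([ 0.563 , -0.0033]), 0.0413, array([0.5648, 0.004 ], dtype=float32), 5227)
0.163 (array([ 0.5634, -0.0029]), 0.0432, array([ 0.5622, -0.0038], dtype=float32), 4202)
```

drive_tool --pt "0.06 0 -0.001 0" --pt "0.11 0 -0.001 0" --pt "0.14 0 -0.001 0" --pt "0.16 0 -0.001 0" --pt "0.17 0 -0.001 0" --pt "0.175 0 -0.001 0" --pt "0.178 0 -0.001 0" --pt "0.179 0 -0.001 0" --pt "0.179 0 -0.001 0"

```text
time: 12.3
tcp_pos: [0.5631, -0.0123, 0.018]
tool_rot: [0.465, 0.533, 0.465, -0.533]
contact_force: [0.7, 0.1, -2.0]
opening: 0.0649
```

drive_tool --pt "0 0 0 0" --pt "0 0 0 0" --pt "0 0 0 0" --pt "0 0 0 0" --pt "0 0 0 0" --gripper 0.8

```text
time: 12.92
tcp_pos: [0.563, -0.0123, 0.0178]
tool_rot: [0.465, 0.533, 0.465, -0.533]
contact_force: [-0.8, 0.6, -0.0]
opening: 0.0856
```

drive_tool --pt "-0.08 0 0 0" --pt "-0.18 0 0 0" --pt "-0.28 0 0 0" --pt "-0.32 -0.03 -0.08 0" --pt "-0.32 -0.07 -0.18 0" --pt "-0.32 -0.1 -0.28 0" --pt "-0.32 -0.14 -0.38 0" --pt "-0.32 -0.18 -0.48 0" --pt "-0.32 -0.212 -0.55 0" --pt "-0.32 -0.212 -0.567 0" --pt "-0.32 -0.212 -0.567 0" --pt "-0.32 -0.212 -0.567 0"

```text
time: 14.42
tcp_pos: [0.4832, 0.3408, 0.2097]
tool_rot: [-0.465, -0.533, -0.465, 0.533]
contact_force: [-0.4, -1.1, 0.4]
opening: 0.086
```

Run:
```python
from fit import *
d=shot('wrist','w5');s=env.get_state();print(s['time'],s['tcp_pos'],s['opening'])
P=fcloud(d)
c=(.483,.342)
print(circ(near(P,c,.05,.01,.062),.0165,c))
for z0,z1 in [(.06,.075),(.075,.11)]: print(z0,top(P,c,.05,z0,z1))
```

```text
14.475 [0.48322571 0.34069575 0.20978052] 0.0854876164532721
(array([0.4807, 0.3408]), 481, np.float64(0.0018))
0.06 (array([0.4807, 0.3415]), 0.016, array([0.4837, 0.3498], dtype=float32), 270)
0.075 (array([0.4811, 0.3413]), 0.0114, array([0.4815, 0.3443], dtype=float32), 418)
```

View pics/w5.png

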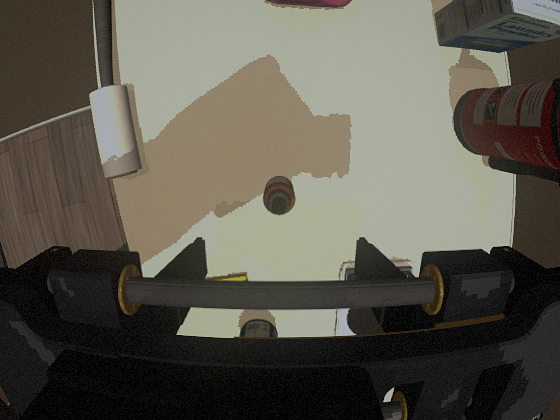

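drive_tool --pt "0.08 -0.0035 0 0" --pt "0.16 -0.0035 0 0" --pt "0.23 -0.0035 0 0" --pt "0.27 -0.0035 0 0" --pt "0.29 -0.0035 0 0" --pt "0.295 -0.0035 0 0" --pt "0.295 -0.0035 0 0" --pt "0.295 -0.0035 0 0" --gripper 0.2

```text
time: 15.48
tcp_pos: [0.4811, 0.3424, 0.0337]
tool_rot: [0.465, 0.533, 0.465, -0.532]
contact_force: [0.0, 0.2, 0.7]
opening: 0.0569
```

drive_tool --pt "0 0 0 0" --pt "0 0 0 0" --pt "0 0 0 0" --pt "0 0 0 0" --pt "0 0 0 0" --pt "0 0 0 0" --pt "0 0 0 0" --pt "0 0 0 0" --gripper -0.8 --grip_force 15

```text
time: 16.48
tcp_pos: [0.4807, 0.3422, 0.0328]
tool_rot: [0.465, 0.533, 0.465, -0.533]
contact_force: [-0.9, -0.8, 1.6]
opening: 0.032
```

drive_tool --pt "-0.05 0 0 0" --pt "-0.13 0 0 0" --pt "-0.21 0 0 0" --pt "-0.23 0.03 0.05 0" --pt "-0.23 0.07 0.13 0" --pt "-0.23 0.11 0.21 0" --pt "-0.23 0.15 0.29 0" --pt "-0.23 0.19 0.37 0" --pt "-0.23 0.21 0.415 0" --pt "-0.23 0.216 0.4285 0" --pt "-0.23 0.216 0.4285 0" --pt "-0.23 0.216 0.4285 0"

```text
time: 17.98
tcp_pos: [0.5741, 0.0711, 0.1707]
tool_rot: [-0.465, -0.532, -0.465, 0.532]
contact_force: [-0.4, 0.8, 0.7]
opening: 0.0322
```

Run:
```python
from fit import *
d=shot('wrist','w6');s=env.get_state();print(s['time'],s['tcp_pos'],s['opening'])
P=fcloud(d)
print('aer',top(P,(.426,.1445),.05,.12,.17))
g=d['img'].max(-1); m=((g<75)&(np.abs(P[...,2]-.012)<.007)).astype(np.uint8)
n,l,st,ce=cv2.connectedComponentsWithStats(m)
for i in range(1,n):
    if st[i,4]>80:
        q=P[l==i][:,:2].astype(np.float32);cc,rr=cv2.minEnclosingCircle(q)
        if .03<rr<.04:print(ce[i].round(),np.round(cc,4),round(rr,4))
```

```text
18.025 [0.57414399 0.07110797 0.17083093] 0.03234096517700838
aer (array([0.4276, 0.1438]), 0.0234, array([0.4393, 0.1423], dtype=float32), 3597)
[280. 116.] [0.5838 0.1544] 0.0365
[279. 194.] [0.5727 0.0717] 0.0363
```

View pics/w6.png

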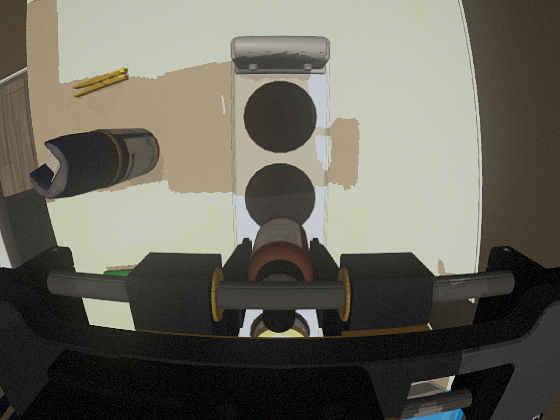

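drive_tool --pt "0.07 0 0 0" --pt "0.13 0 0 0" --pt "0.17 0 0 0" --pt "0.19 0 0 0" --pt "0.2 0 0 0" --pt "0.205 0 0 0" --pt "0.208 0 0 0" --pt "0.209 0 0 0" --pt "0.209 0 0 0"

```text
time: 19.15
tcp_pos: [0.5746, 0.07, 0.0457]
tool_rot: [0.465, 0.533, 0.465, -0.533]
contact_force: [-0.2, 0.5, -0.4]
opening: 0.0321
```

drive_tool --pt "0 0 0 0" --pt "0 0 0 0" --pt "0 0 0 0" --pt "0 0 0 0" --pt "0 0 0 0" --gripper 0.2

```text
time: 19.77
tcp_pos: [0.5745, 0.07, 0.0454]
tool_rot: [-0.465, -0.533, -0.465, 0.533]
contact_force: [-0.2, -0.3, -0.9]
opening: 0.0573
```

drive_tool --pt "-0.08 0 0 0" --pt "-0.18 0 0 0" --pt "-0.28 0 0 0" --pt "-0.36 -0.03 -0.01 0" --pt "-0.36 -0.1 -0.035 0" --pt "-0.36 -0.18 -0.06 0" --pt "-0.36 -0.24 -0.08 0" --pt "-0.36 -0.261 -0.089 0" --pt "-0.36 -0.261 -0.089 0" --pt "-0.36 -0.261 -0.089 0" --gripper 0.8

```text
time: 21.02
tcp_pos: [0.4275, 0.1437, 0.2613]
tool_rot: [0.465, 0.533, 0.465, -0.533]
contact_force: [-0.0, -0.4, -0.1]
opening: 0.0859
```

Run:
```python
from fit import *
d=shot('wrist','w7');s=env.get_state();print(s['time'],s['tcp_pos'],s['opening'])
P=fcloud(d);c=(.4265,.144)
for z in np.arange(.02,.17,.015): 
    q=near(P,c,.045,z,z+.015)
    if len(q)>20: print(z.round(3),top(P,c,.045,z,z+.015),circ(q,.026,c))
print('drop',top(P,(.574,.0705),.04,.088,.12))
```

```text
21.075 [0.42747181 0.14365179 0.26123288] 0.08601060899418467
0.02 (array([0.4271, 0.1568]), 0.0228, array([0.4274, 0.1689], dtype=float32), 42) (array([0.4247, 0.1442]), 42, np.float64(0.0001))
0.035 (array([0.4264, 0.1575]), 0.0224, array([0.4287, 0.1678], dtype=float32), 47) (array([0.4247, 0.1442]), 47, np.float64(0.0001))
0.05 (array([0.4266, 0.1568]), 0.0229, array([0.4293, 0.1676], dtype=float32), 52) (array([0.4247, 0.1442]), 52, np.float64(0.0001))
0.065 (array([0.4262, 0.1569]), 0.023, array([0.4278, 0.1678], dtype=float32), 63) (array([0.4247, 0.1442]), 63, np.float64(0.0002))
0.08 (array([0.4257, 0.1499]), 0.0252, array([0.4309, 0.1662], dtype=float32), 124) (array([0.4246, 0.1437]), 124, np.float64(0.0004))
0.095 (array([0.4252, 0.1461]), 0.025, array([0.4278, 0.1651], dtype=float32), 150) (array([0.4243, 0.1421]), 150, np.float64(0.0005))
0.11 (array([0.4256, 0.1496]), 0.0233, array([0.4269, 0.1641], dtype=float32), 131) (array([0.4246, 0.1412]), 131, np.float64(0.0006))
0.125 (array([0.4254, 0.1487]), 0.023, array([0.4201, 0.1615], dtype=float32), 256) (array([0.426 , 0.1395]), 256, np.float64(0.0015))
0.14 (array([0.4249, 0.144 ]), 0.0225, array([0.4212, 0.1493], dtype=float32), 859) (array([0.4377, 0.1337]), 859, np.float64(0.0069))
0.155 (array([0.4248, 0.1441]), 0.0206, array([0.4307, 0.1389], dtype=float32), 1017) (array([0.4144, 0.1566]), 1017, np.float64(0.0057))
drop (array([0.5738, 0.0698]), 0.0113, array([0.5711, 0.0727], dtype=float32), 264)
```

View pics/w7.png

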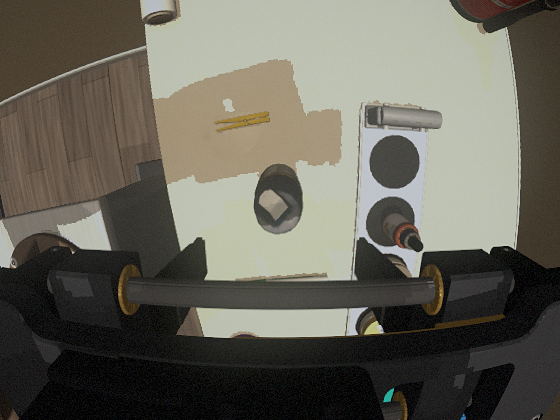

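drive_tool --pt "0.08 -0.005 0 0" --pt "0.16 -0.005 0 0" --pt "0.22 -0.005 0 0" --pt "0.26 -0.005 0 0" --pt "0.28 -0.005 0 0" --pt "0.286 -0.005 0 0" --pt "0.286 -0.005 0 0" --pt "0.286 -0.005 0 0"

```text
time: 22.08
tcp_pos: [0.4239, 0.1445, 0.0905]
tool_rot: [0.465, 0.533, 0.465, -0.532]
contact_force: [0.1, 0.3, 0.3]
opening: 0.0857
```

drive_tool --pt "0 0 0 0" --pt "0 0 0 0" --pt "0 0 0 0" --pt "0 0 0 0" --pt "0 0 0 0" --pt "0 0 0 0" --pt "0 0 0 0" --pt "0 0 0 0" --gripper -0.4 --grip_force 30

```text
time: 23.08
tcp_pos: [0.4236, 0.1444, 0.0898]
tool_rot: [0.465, 0.533, 0.465, -0.533]
contact_force: [0.8, 0.0, -0.4]
opening: 0.0477
```

drive_tool --pt "-0.04 0 0 0" --pt "-0.11 0 0 0" --pt "-0.18 0 0 0" --pt "-0.217 0.03 -0.005 0" --pt "-0.217 0.09 -0.017 0" --pt "-0.217 0.15 -0.03 0" --pt "-0.217 0.21 -0.041 0" --pt "-0.217 0.25 -0.049 0" --pt "-0.217 0.2655 -0.0515 0" --pt "-0.217 0.2655 -0.0515 0" --pt "-0.217 0.2655 -0.0515 0"

```text
time: 24.45
tcp_pos: [0.5846, 0.1536, 0.22]
tool_rot: [-0.465, -0.532, -0.465, 0.533]
contact_force: [-0.4, -0.3, -2.8]
opening: 0.0474
```

Run:
```python
from fit import *
d=shot('wrist','w8');s=env.get_state();print(s['time'],s['tcp_pos'],s['opening'])
e=shot('side','d8');P=cloud(e);c=s['tcp_pos']
for z in np.arange(.135,.28,.03):
    q=near(P,c,.04,z,z+.03); print(z.round(3),len(q),circ(q,.026,c[:2]) if len(q)>20 else '')
P=fcloud(d)
for z in np.arange(.135,.28,.03):
    q=near(P,c,.04,z,z+.03); print(z.round(3),len(q),circ(q,.026,c[:2]) if len(q)>20 else '')
a=cv2.imread('pics/d8.png')[90:270,220:400]
cv2.imwrite('pics/d8c.png',np.hstack([cv2.resize(a,(420,420),interpolation=2),cv2.imread('pics/w8.png')[:,100:460]]))
```

```text
24.5 [0.58470909 0.15363656 0.220183  ] 0.04741447513995749
0.135 150 (array([0.5876, 0.1547]), 150, np.float64(0.0024))
0.165 169 (array([0.587 , 0.1546]), 169, np.float64(0.0024))
0.195 172 (array([0.5869, 0.1553]), 172, np.float64(0.0026))
0.225 213 (array([0.5871, 0.1564]), 213, np.float64(0.0036))
0.255 253 (array([0.5866, 0.1587]), 253, np.float64(0.0054))
0.135 380 (array([0.5851, 0.1531]), 380, np.float64(0.0002))
0.165 564 (array([0.5847, 0.1532]), 564, np.float64(0.0002))
0.195 1098 (array([0.5842, 0.1531]), 1098, np.float64(0.0007))
0.225 2745 (array([0.5836, 0.1513]), 2745, np.float64(0.0025))
0.255 5742 (array([0.5877, 0.1484]), 5742, np.float64(0.0079))
```

View pics/d8c.png

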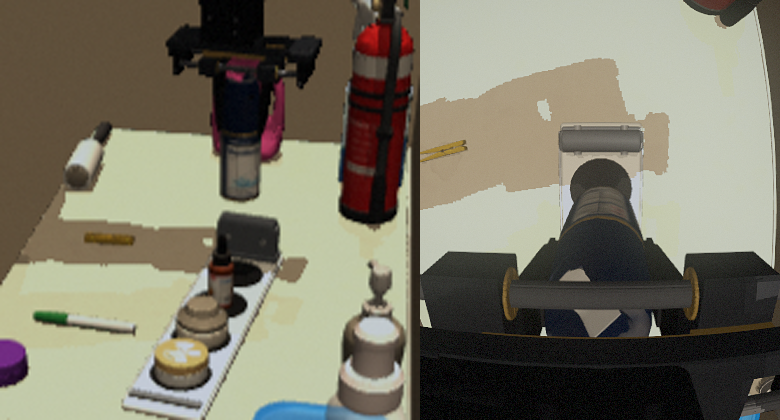

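drive_tool --pt "0.06 0 0 0" --pt "0.12 0 0 0" --pt "0.155 0 0 0" --pt "0.175 0 0 0" --pt "0.185 0 0 0" --pt "0.191 0 0 0" --pt "0.194 0 0 0" --pt "0.195 0 0 0" --pt "0.195 0 0 0"

```text
time: 25.68
tcp_pos: [0.5856, 0.1536, 0.1033]
tool_rot: [0.465, 0.533, 0.465, -0.532]
contact_force: [0.7, -0.1, -1.6]
opening: 0.0476
```

drive_tool --pt "0 0 0 0" --pt "0 0 0 0" --pt "0 0 0 0" --pt "0 0 0 0" --pt "0 0 0 0" --pt "0 0 0 0" --gripper 0.8

```text
time: 26.42
tcp_pos: [0.5855, 0.1536, 0.103]
tool_rot: [-0.465, -0.533, -0.465, 0.533]
contact_force: [-0.0, 0.1, -0.0]
opening: 0.0851
```

drive_tool --pt "-0.04 0 0 0" --pt "-0.1 0 0 0" --pt "-0.18 0 0 0" --pt "-0.25 0 0 0" --pt "-0.25 -0.1 0.1 0" --pt "-0.25 -0.2 0.2 0" --pt "-0.25 -0.2 0.3 0" --pt "-0.25 -0.2 0.35 0" --pt "-0.25 -0.2 0.35 0" --pt "-0.25 -0.2 0.35 0"

```text
time: 27.68
tcp_pos: [0.4385, -0.0383, 0.2532]
tool_rot: [0.465, 0.533, 0.465, -0.533]
contact_force: [0.1, 0.6, -0.3]
opening: 0.0857
```

Run:
```python
from fit import *
d=shot('wrist','w9');e=shot('side','d9');s=env.get_state();print(s['time'],s['tcp_pos'],s['opening'])
t=[('aer',(.585,.153),.03,.16,.026),('drop',(.574,.070),.02,.078,.0165),('timer',(.5625,-.013),.018,.03,.0325),('tin',(.551,-.0965),.018,.038,.0325)]
for nm,P in (('wrist',fcloud(d)),('side',cloud(e))):
    for n,c,z0,z1,R in t:
        q=near(P,c,.045,z0,z1); print(nm,n,circ(q,R,c) if len(q)>15 else len(q),'top z',np.percentile(near(P,c,.03,0,.25)[:,2],98).round(4))
P=cloud(e)
for z in (.03,.07,.1,.13): print('side aer',z,circ(near(P,(.585,.153),.045,z,z+.03),.026,(.585,.153)))
for n,c,z0,z1 in [('tin',(.551,-.0965),.036,.047),('timer',(.5625,-.013),.055,.068)]:
    print(n,top(fcloud(d),c,.045,z0,z1),top(P,c,.045,z0,z1))
a=cv2.imread('pics/d9.png')[120:270,250:370]
cv2.imwrite('pics/d9c.png',cv2.resize(a,None,fx=4,fy=4,interpolation=2))
```

```text
27.775 [ 0.43865821 -0.03742074  0.25298502] 0.08544926644247752
wrist aer (array([0.5864, 0.1547]), 2112, np.float64(0.0013)) top z 0.1647
wrist drop (array([0.5746, 0.0695]), 580, np.float64(0.0019)) top z 0.1113
wrist timer (array([ 0.5623, -0.0117]), 91, np.float64(0.0003)) top z 0.062
wrist tin (array([ 0.5513, -0.0965]), 243, np.float64(0.0004)) top z 0.0434
side aer (array([0.589, 0.156]), 563, np.float64(0.0028)) top z 0.174
side drop (array([0.5762, 0.071 ]), 175, np.float64(0.0026)) top z 0.1103
side timer (array([ 0.5648, -0.0096]), 67, np.float64(0.002)) top z 0.0625
side tin (array([ 0.5536, -0.0946]), 145, np.float64(0.0027)) top z 0.045
side aer 0.03 (array([0.589 , 0.1544]), 88, np.float64(0.0025))
side aer 0.07 (array([0.5888, 0.1549]), 140, np.float64(0.0026))
side aer 0.1 (array([0.5887, 0.1563]), 153, np.float64(0.0025))
side aer 0.13 (array([0.5885, 0.1581]), 144, np.float64(0.0027))
tin (array([ 0.5507, -0.0963]), 0.0324, array([ 0.5505, -0.0936], dtype=float32), 1782) (array([ 0.553 , -0.0972]), 0.0344, array([ 0.5543, -0.1011], dtype=float32), 264)
timer (array([ 0.5611, -0.0118]), 0.0213, array([ 0.5604, -0.0109], dtype=float32), 896) (array([ 0.5668, -0.0135]), 0.0227, array([ 0.5654, -0.0173], dtype=float32), 104)
```

View pics/d9c.png

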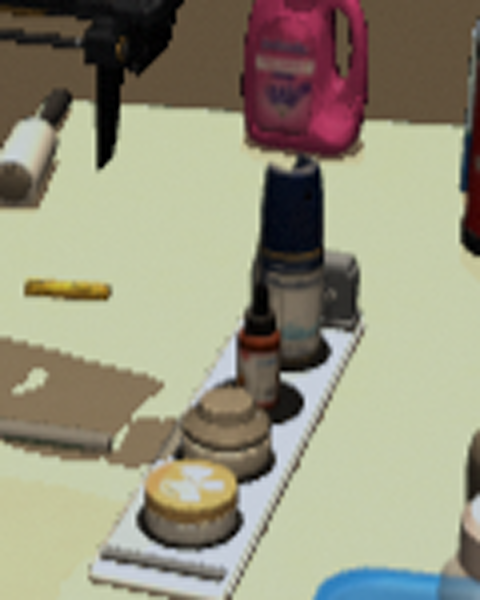

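The crop shows all four standing upright on their black marks. The aerosol at crop pixel (295,300) is beside the grey block, followed by the dropper (260,370), timer (225,440) and tin (190,500). The gripper is clear of everything, so I'm handing in.

```bash
python3 -c "
from workcell import close_job; print(close_job())"
```

```text
the job is handed in; nothing more can be done
None
```

The job is handed in: all four things stand upright on the tray in height order from the end block, and the gripper has let go and is clear. The block is at the left end, so the aerosol is on pad_1, the dropper bottle on pad_2, the dial timer on pad_3 and the polish tin on pad_4.

- **Centring:** the last fits from the wrist and side cameras put every item within about 4 mm of its mark's centre; 15 mm is allowed.
- **Height and tilt:** each item's top height matches it standing on its pad. The pictures and fits showed no visible tilt.
- **Disagreement:** the two cameras differ by about 2–5 mm in absolute position. This is well inside the tolerance.
- **Time and contact:** the arm took about 28 s of the 112 s allowed. The wrist force in the move reports stayed below about 6 N. I never touched the purple and turquoise look-alikes.

No check failed. The hand-in itself reports no verdict.

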